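# Square a carton into the measuring corner and start the measurement

## Task

Put the brown carton with the green sticker on the grey measuring plate, sticker side up, and push it fully home against both yellow stops: a long side flush along the long stop and an end flush against the short stop. Let go of it, and only then press the green button fully down and release it, so that the carton is measured where it stands. Do not drop the carton, and leave the blue box, the tape dispenser and the pen cup where they are.

Things in the scene. Friction and masses are not known exactly. Their poses are not given: they have to be found in the camera images.
- carton: The carton to measure: loose closed brown cardboard box with a white tape strip and a green sticker on top, 130 mm long (its x) x 60 mm wide (its y) x 50 mm high, about 0.2 to 0.45 kg. Origin: centre of its underside. Starts flat on the table, left or right of the station, at any yaw. Either end may lead.
- station: Fixed measuring station: grey plate 220 x 220 x 12 mm, origin at the centre of its underside, z up. Two yellow stops 12 mm thick, tops 42 mm above the table: the long one along y, inner face at x = +35 mm, y = -80 to +107; the short one along x, inner face at y = +95 mm, x = -60 to +47. Open to -x and -y. Black console behind the long stop, x = 50 to 108 mm, 30 mm high.
- stop_corner (a point): Inner corner where the two stops meet, at plate-top height (12 mm above the table): x = +35, y = +95 mm in the station's frame, axes as the station's. With the carton fully home its origin is at x = -30, y = -65, z = 0 mm from here, its long side along y.
- start_top (a point): Centre of the top of the green push button's cap (36 mm diameter), which stands on the station's console; it is pressed straight down.
- start (a joint): Travel of the green button in m: 0 released, 0.008 fully down; a spring brings it back; about 5 N holds it fully down.
- blue_box: Bystander: loose blue box with a white paper band, 120 (x) x 80 (y) x 40 mm high, origin at the centre of its underside. It lies on the other side of the station from the carton.
- tape_dispenser: Bystander: loose black desk tape dispenser with an amber roll, 150 (x) x 60 (y) mm, 88 mm high, origin at the centre of its underside.
- pen_cup: Bystander: loose grey plastic cup with three pens, 76 mm diameter, 90 mm high (pens to 140 mm), origin at the centre of its underside.
Things that resemble listed ones, but are neither listed nor needed, are in the scene too. Leave any red look-alike of the carton alone.

How it is judged:
By the outcome, as a careful person would: the job done as asked, in the order asked, and still so for the second after the job is handed in, with the robot touching nothing.
It also fails if it takes over 67 s, if anything falls off the work surface, if the arm or the gripper's body presses on something with over 40 N, if the wrist force passes 120 N, or if a joint passes its speed limit or range.

## Robot

A 6-joint arm with a two-finger parallel gripper is mounted at the origin on the work surface. World frame = base frame: x ahead of the robot, y to its left, z up, the work surface at z = 0. Lengths are in m, angles in degrees, forces in N, time in s.
With the tool pointing down it reaches from about 0.375 to 0.9 m from the base axis. Payload 3.1 kg.
Tool frame: the origin (TCP) lies between the finger pads; the fingertips stand 11 mm ahead of it and the grasp point (between the pads) lies 8 mm behind it; z points along the fingers, y is the line along which they close (so a half turn about z gives the same grasp; the last joint's range is limited). The gripper opens to 87 mm and grips with 3 to 60 N. Pads are 19 mm wide; open, the fingers measure 117 mm over their backs; the gripper's body (75 mm by 190 mm) begins 51 mm behind the grasp point.
Start: joints at [62.195, 30.224, 82.088, -0, 67.689, -10.227], TCP at [0.189, 0.596, 0.234] pointing down, gripper open.
Joint ranges: [-176.69, 176.69], [-43.24, 126.21], [12.49, 139.97], [-82, 262], [0, 151.66], [-163.58, 163.58]. Speed limits (degrees/s): [159.86, 159.86, 180, 180, 180, 180].

## Interface

Orientations are given as a 3x3 rotation matrix whose columns are the frame's x, y, z axes.
In Python, from rig import bot, viewer, workorder, models gives the robot as it stands.
- The arm moves only by the shell command python3 -m jog 'ROWS'. ROWS is JSON, a list of rows, each a list of 7 numbers: the opening, from 0 (shut) to 1 (fully open), then the shift along the tool's x, y, z in m, then the turn, a rotation vector about the tool's x, y, z in degrees. In form: [[claw, x, y, z, ax, ay, az], ...]. A call has 1 to 20 rows; each row is the pose to reach, as a shift and turn from the pose commanded when the call began, along the tool's axes at that moment; what a row does not reach only later rows make up. A row lasts 1/8 s, in which the tool goes at most 62.5 mm and 10.7 degrees, less where a joint would pass 70% of its speed; a pose out of reach is approached as far as the arm can. A call with a gripper value outside its range is refused whole. The fingers move at their own pace and stop on an object; the grip force is fixed at half the most. Time passes only in rows, so rows that repeat a pose let the fingers close. It gives the time, the measured TCP pose, the force, the opening and the grip force at its end, in the units of the state.
- bot.read_state(): the state, without advancing time (a new reading comes with each control period).
- viewer.capture(name): name is "side" or "top" or "wrist"; returns (picture, depth): 400x640x3 uint8, blue, green, red; 400x640 float32, m along the optical axis (not along the pixel's ray), 0 where there is no reading.
- viewer.camera_info(name): a dict with "fx", "fy", "cx", "cy" (pixels), "world_to_cam" (4x4, takes a point from world to camera coordinates). Camera axes: x right, y down, z forward; pixel columns grow to the right and rows downward; lengths in m; the calibration is good to about 2 mm. A picture is of the moment at which its call begins: read the wrist's pose just before it. camera_info takes no time and is no camera call; for the wrist camera it gives the pose at the moment of the call.
- workorder.hand_in(): hands the job in; it is judged then, once.
Trained networks look in the newest picture that a camera, given by its name, has taken for a name from the list of things; names that differ only in an ending like _2 or _b are one class to them, and where a whole thing is asked for, a point or a joint stands for the part that bears it (a point fixed in the world has none). Each returns a list of dicts, best first, with "p" (0 to 1); they miss things now and then, are a little off and sometimes report something else, mostly with a low value. They report only what shows in the picture. A call takes as long as a camera call. They do not tell look-alikes from the thing itself.
- models.outline_of(camera, thing): "mask" (400x640 bool, what is visible of it).
- models.tip_of(camera, thing): "xyz" ([x, y, z] in m, in world coordinates, good to about 4 mm: a listed point, or the origin of a listed thing).
The state is a dict: "time_s": time; "joint_positions": joint angles; "qvel": joint speeds; "tau": joint torques, N m; "position": TCP position; "tcp_rot": TCP orientation; "force": force on the tool from outside, world axes, zero at the start; "moment": the same for the moment, N m; "opening": opening from 0.0 (shut) to 1.0 (fully open); "grasp_force": force on a finger pad.
Only numpy, scipy, OpenCV 4.12 (cv2) and the standard library are available. Lean on these libraries where they do the work, as an engineer would, in place of code of your own. Each camera call takes 0.05 s, during which the arm holds its last target. There are 200 camera calls.

## Working session

There is one attempt and no reset: what is moved stays moved. The work goes in short steps, Python scripts to look and compute and a shell command to move; the robot and the scene stay as the last step left them, time stands still between calls to the robot, and variables do not carry over. Pictures are saved under pics/ and viewed, at most 10 in all, crops included, and the job is handed in when it is done.

```bash
ls; mkdir -p pics; python3 - <<'E'
from rig import bot, viewer, workorder, models
import cv2,numpy as np
s=bot.read_state();print(s)
for c in ["top","side"]:
    p,d=viewer.capture(c);cv2.imwrite(f"pics/{c}0.png",p)
    i=viewer.camera_info(c);print(c,i)
    for t in ["carton","station","stop_corner","start_top","blue_box","tape_dispenser","pen_cup"]:
        print(c,t,[(np.round(r["xyz"],3).tolist(),round(r["p"],2)) for r in models.tip_of(c,t)])
E
```

```text
pics
{'time_s': 0.0, 'joint_positions': array([ 6.21937646e+01,  3.02792581e+01,  8.21572672e+01, -1.61307963e-03,
        6.76893956e+01, -1.02280503e+01]), 'qvel': array([ 0.09775955,  0.00825211, -0.03950741, -0.00460843,  0.0841987 ,
        0.03345255]), 'tau': array([ 4.46179674e-04, -4.40027583e+01, -1.76594174e+01,  6.33835117e-02,
        5.81221946e-02, -1.61950893e-04]), 'position': array([0.18839995, 0.59517245, 0.2325636 ]), 'tcp_rot': array([[-9.53308777e-01,  3.01995647e-01, -1.00216598e-03],
       [ 3.01997089e-01,  9.53306840e-01, -1.95611037e-03],
       [ 3.64634864e-04, -2.16742839e-03, -9.99997585e-01]]), 'force': array([ 0.71180237, -0.11143971, -0.17245771]), 'moment': array([ 0.0151309 , -0.01125416, -0.02630754]), 'grasp_force': 0.0, 'opening': 1.0028469969280935}
top {'fx': 383.5257714636813, 'fy': 383.5257714636813, 'cx': 320.73290293252967, 'cy': 200.92733746025067, 'world_to_cam': array([[ 0.00489246, -0.9996639 ,  0.02545879, -0.01644362],
       [-0.99691274, -0.00687095, -0.07821628,  0.52340191],
       [ 0.07836492, -0.02499753, -0.99661129,  1.1529
[... 494 characters left out ...]
18.2169045653524, 'cy': 197.85775064264527, 'world_to_cam': array([[ 0.98350681, -0.18067331,  0.00845614, -0.53300737],
       [-0.10871127, -0.62784856, -0.7707062 ,  0.11086952],
       [ 0.14455521,  0.75707552, -0.63713456,  0.95146072],
       [ 0.        ,  0.        ,  0.        ,  1.        ]])}
side carton [([0.352, -0.145, 0.002], 0.87), ([0.416, -0.308, 0.001], 0.63)]
side station [([0.583, 0.035, 0.004], 0.82)]
side stop_corner [([0.642, 0.118, 0.01], 0.9)]
side start_top [([0.64, -0.028, 0.054], 0.47)]
side blue_box [([0.419, -0.308, 0.001], 0.37)]
side tape_dispenser [([0.696, -0.292, 0.001], 0.92)]
side pen_cup [([0.678, 0.331, -0.003], 0.88), ([0.695, -0.292, -0.001], 0.39)]
```

View pics/top0.png

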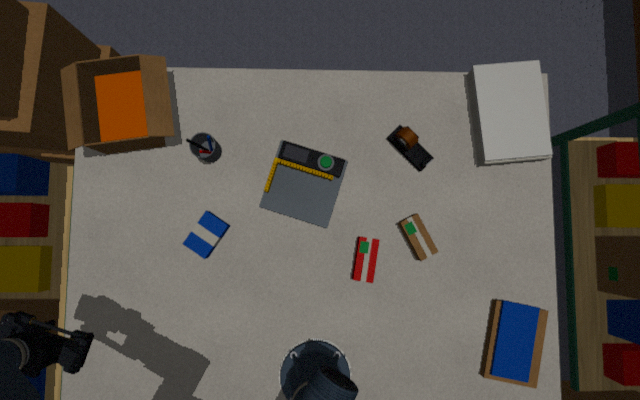

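View pics/side0.png

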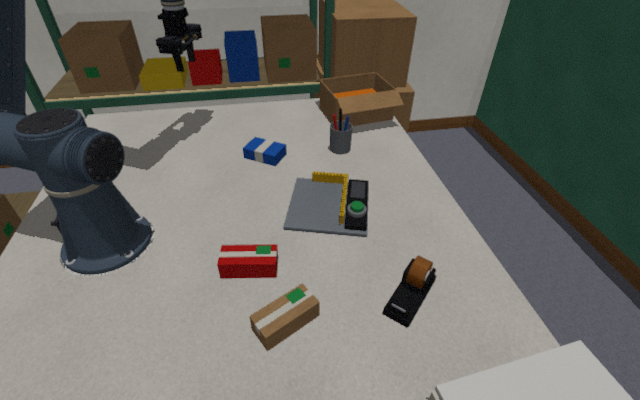

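Candidates for the carton: the brown box at top pixel (418,237), the red look-alike at (366,260), and the brown boxes on the shelf and the open carton at (120,105), which are too large and off the work area. I choose the one at (418,237), a brown carton with a green sticker and white tape. The station is at (305,185) and the pen cup is at (203,147). The blue box at (207,235) is on the left.

```bash
cat > h.py <<'E'
from rig import bot, viewer, workorder, models
import cv2,numpy as np
def cloud(c,d,info=None):
    i=info or viewer.camera_info(c);v,u=np.mgrid[0:400,0:640]
    P=np.stack([(u-i["cx"])/i["fx"]*d,(v-i["cy"])/i["fy"]*d,d],-1)
    T=np.linalg.inv(i["world_to_cam"]);return P@T[:3,:3].T+T[:3,3]
def proj(c,X,info=None):
    i=info or viewer.camera_info(c);T=i["world_to_cam"];q=np.asarray(X)@T[:3,:3].T+T[:3,3]
    return np.stack([q[...,0]/q[...,2]*i["fx"]+i["cx"],q[...,1]/q[...,2]*i["fy"]+i["cy"]],-1)
def onplane(c,uv,z,info=None):
    i=info or viewer.camera_info(c);T=np.linalg.inv(i["world_to_cam"]);uv=np.asarray(uv,float)
    r=np.stack([(uv[:,0]-i["cx"])/i["fx"],(uv[:,1]-i["cy"])/i["fy"],np.ones(len(uv))],-1)@T[:3,:3].T
    return T[:3,3]+r*((z-T[2,3])/r[:,2])[:,None]
def rect(xy):
    (c,s,a)=cv2.minAreaRect(xy.astype(np.float32)*1000);b=a if s[0]>s[1] else a+90
    return np.round(c,1),np.round(s,1),round((b+90)%180-90,2)
def yellow(p):
    h=cv2.cvtColor(p,cv2.COLOR_BGR2HSV);return cv2.inRange(h,(18,120,80),(35,255,255))>0
E
python3 - <<'E'
from h import *
for c in ["top","side"]:
    p,d=viewer.capture(c);W=cloud(c,d)
    for r in models.outline_of(c,"carton"):
        m=r["mask"];w=W[m&(d>0)];t=w[np.abs(w[:,2]-.05)<.006]
        print(c,"carton",round(r["p"],2),m.sum(),len(t),t.mean(0).round(4),rect(t[:,:2]))
    for r in models.outline_of(c,"station"):
        m=r["mask"];w=W[m&(d>0)];t=w[np.abs(w[:,2]-.012)<.006]
        print(c,"station",round(r["p"],2),m.sum(),len(t),rect(t[:,:2]))
        if m.sum()<500: continue
        y=yellow(p)&m&(d>0);w=W[y];t=w[w[:,2]>.036];print(" yellow",y.sum(),len(t),np.median(t[:,2]))
        if len(t)>20: print(rect(t[:,:2]))
p,_=viewer.capture("top")
cv2.imwrite("pics/crop.png",cv2.resize(p[120:300,170:450],None,fx=2.8,fy=2.8,interpolation=cv2.INTER_CUBIC))
E
```

```text
top carton 0.74 987 883 [ 0.3502 -0.1456  0.0506] (array([ 350.4, -146.2]), array([ 60.1, 130.1]), -8.87)
top carton 0.63 1069 880 [ 0.4173 -0.3047  0.0506] (array([ 417.8, -305.3]), array([130.5,  61.5]), 27.73)
top station 0.66 4967 3256 (array([578.8,  41. ]), array([219.8, 217.8]), 72.92)
 yellow 391 363 0.042107878785927255
(array([578.2,  54.8]), array([186.7, 106. ]), 73.4)
side carton 0.9 1940 1202 [ 0.3495 -0.1525  0.0503] (array([ 350. , -149.2]), array([ 62.3, 129.7]), -8.31)
side carton 0.8 2631 1794 [ 0.4152 -0.3117  0.0502] (array([ 417.2, -307.9]), array([130.7,  62.2]), 28.07)
side carton 0.39 4488 163 [ 0.6321 -0.0129  0.0501] (array([615.3,  52.7]), array([ 76.1, 210.4]), -82.58)
side station 0.61 4451 2851 (array([578.8,  38.2]), array([222.5, 219.6]), 72.84)
 yellow 501 289 0.042481357257893704
(array([615.6,  54.7]), array([ 90.9, 208.4]), -79.44)
```

View pics/crop.png

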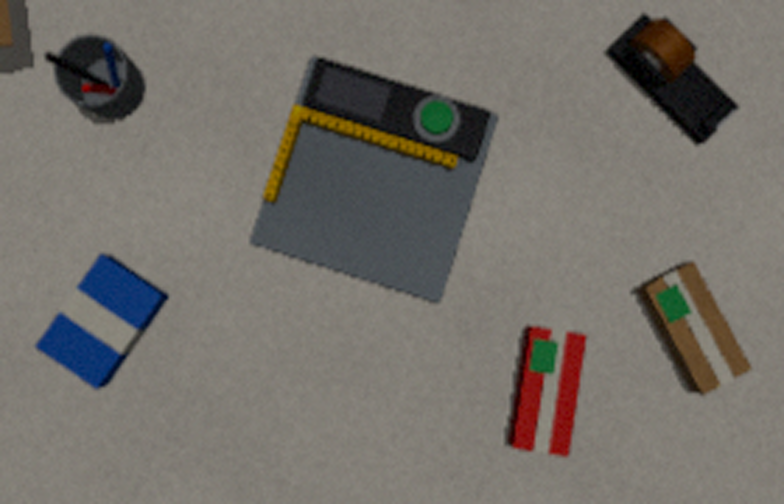

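```bash
cat >> h.py <<'E'
from scipy.spatial.transform import Rotation as Ro
def rel(*T):
    "targets (x,y,z,yaw of tool y axis), tool straight down -> row shifts/turns from the present pose"
    s=bot.read_state();R=s["tcp_rot"];print("t",round(s["time_s"],2),s["position"].round(4),"open",round(s["opening"],3))
    for x,y,z,a in T:
        a=np.radians(a);Y=np.array([np.cos(a),np.sin(a),0]);Z=np.array([0,0,-1.]);G=np.stack([np.cross(Y,Z),Y,Z],1)
        print((R.T@(np.array([x,y,z])-s["position"])).round(4),Ro.from_matrix(R.T@G).as_rotvec(degrees=True).round(1))
SO=np.array([.579,.040]);SY=-16.9
def st(x,y): 
    c,s=np.cos(np.radians(SY)),np.sin(np.radians(SY));return SO+np.array([c*x-s*y,s*x+c*y])/1000
E
python3 - <<'E'
from h import *
rel((.46,.15,.234,10),(.4175,-.3065,.234,-62.1),(.4175,-.3065,.13,-62.1))
E
```

```text
t 1.15 [0.1887 0.5958 0.2336] open 0.999
[-0.3933 -0.343  -0.0004] [-0.   0.  62.4]
[-4.906e-01 -7.911e-01 -4.000e-04] [ -0.    0.  134.5]
[-0.4906 -0.7911  0.1036] [ -0.    0.  134.5]
```

```bash
python3 -m jog '[[1,-0.393,-0.343,0,0,0,62],[1,-0.393,-0.343,0,0,0,62],[1,-0.393,-0.343,0,0,0,62],[1,-0.393,-0.343,0,0,0,62],[1,-0.393,-0.343,0,0,0,62],[1,-0.393,-0.343,0,0,0,62],[1,-0.393,-0.343,0,0,0,62],[1,-0.393,-0.343,0,0,0,62],[1,-0.393,-0.343,0,0,0,62],[1,-0.491,-0.791,0.05,0,0,134.5],[1,-0.491,-0.791,0.05,0,0,134.5],[1,-0.491,-0.791,0.05,0,0,134.5],[1,-0.491,-0.791,0.05,0,0,134.5],[1,-0.491,-0.791,0.05,0,0,134.5],[1,-0.491,-0.791,0.05,0,0,134.5],[1,-0.491,-0.791,0.05,0,0,134.5],[1,-0.491,-0.791,0.05,0,0,134.5],[1,-0.491,-0.791,0.05,0,0,134.5],[1,-0.491,-0.791,0.05,0,0,134.5]]'
python3 - <<'E'
from h import *
i=viewer.camera_info("wrist");p,d=viewer.capture("wrist");cv2.imwrite("pics/w1.png",p);W=cloud("wrist",d,i)
for r in models.outline_of("wrist","carton"):
    m=r["mask"];w=W[m&(d>0)];t=w[np.abs(w[:,2]-.05)<.006]
    if len(t)>50: print(round(r["p"],2),m.sum(),len(t),t.mean(0).round(4),rect(t[:,:2]))
rel((.4175,-.3065,.022,-62.1))
E
```

```text
time_s: 3.52
position: [0.4176, -0.3045, 0.1835]
tcp_rot: [[0.883, 0.47, -0.001], [0.47, -0.883, 0.002], [-0.0, -0.002, -1.0]]
force: [0.6, 0.4, 0.3]
opening: 1.0
grasp_force: 0.0
0.95 7677 7608 [ 0.4258 -0.3025  0.0501] (array([ 423.4, -303.8]), array([117.1,  60.1]), 27.88)
0.8 9909 8026 [ 0.3602 -0.1484  0.05  ] (array([ 350.5, -148. ]), array([ 60.7, 130.5]), -8.81)
t 3.62 [ 0.4179 -0.3044  0.1837] open 0.997
[-0.0014  0.0019  0.1617] [-0.1 -0.   0.2]
```

```bash
python3 -m jog '[[1,-0.001,0.002,0.06,0,0,0],[1,-0.001,0.002,0.11,0,0,0],[1,-0.001,0.002,0.14,0,0,0],[1,-0.001,0.002,0.162,0,0,0],[1,-0.001,0.002,0.162,0,0,0],[0,-0.001,0.002,0.162,0,0,0],[0,-0.001,0.002,0.162,0,0,0],[0,-0.001,0.002,0.162,0,0,0],[0,-0.001,0.002,0.162,0,0,0],[0,-0.001,0.002,0.162,0,0,0],[0,-0.001,0.002,0.162,0,0,0],[0,-0.001,0.002,0.162,0,0,0],[0,-0.001,0.002,0.162,0,0,0]]'
```

```text
time_s: 5.25
position: [0.4177, -0.3083, 0.0222]
tcp_rot: [[0.884, 0.468, -0.0], [0.468, -0.884, 0.001], [0.0, -0.001, -1.0]]
force: [-0.8, 2.0, 6.4]
opening: 0.685
grasp_force: 30.0
```

```bash
python3 -m jog '[[0,0,0,-0.03,0,0,0],[0,0,0,-0.07,0,0,0],[0,0,0,-0.1,0,0,0],[0,0.03,-0.027,-0.1,0,0,-5],[0,0.07,-0.063,-0.1,0,0,-13],[0,0.11,-0.1,-0.1,0,0,-22],[0,0.15,-0.136,-0.1,0,0,-30],[0,0.19,-0.173,-0.1,0,0,-38],[0,0.23,-0.209,-0.1,0,0,-45.2],[0,0.265,-0.241,-0.1,0,0,-45.2],[0,0.285,-0.26,-0.1,0,0,-45.2],[0,0.295,-0.2685,-0.1,0,0,-45.2],[0,0.295,-0.2685,-0.1,0,0,-45.2],[0,0.295,-0.2685,-0.1,0,0,-45.2]]'
python3 - <<'E'
from h import *
for c in ["top","side"]:
    p,d=viewer.capture(c);W=cloud(c,d);cv2.imwrite(f"pics/{c}2.png",p)
    print(c,[(np.round(r["xyz"],4).tolist(),round(r["p"],2)) for r in models.tip_of(c,"carton")])
x,y=st(-33,18);rel((x,y,.0345,SY),(x,y,.05,SY))
cv2.imwrite("pics/c2.png",cv2.resize(p[100:300,200:460],None,fx=3,fy=3))
print(bot.read_state()["grasp_force"])
E
```

```text
time_s: 7.0
position: [0.5524, 0.0655, 0.1213]
tcp_rot: [[0.291, 0.957, -0.001], [0.957, -0.291, -0.0], [-0.001, -0.001, -1.0]]
force: [-0.2, -0.3, -3.2]
opening: 0.685
grasp_force: 30.0
top [([0.3513, -0.1499, 0.0009], 0.6)]
side [([0.5524, 0.0632, 0.1037], 0.96), ([0.3511, -0.1485, -0.0005], 0.69)]
t 7.2 [0.5527 0.0656 0.1216] open 0.68
[ 0.0012 -0.0004  0.0871] [-0.   0.  -0.1]
[ 0.0012 -0.0004  0.0716] [-0.   0.  -0.1]
29.997957875020802
```

View pics/c2.png

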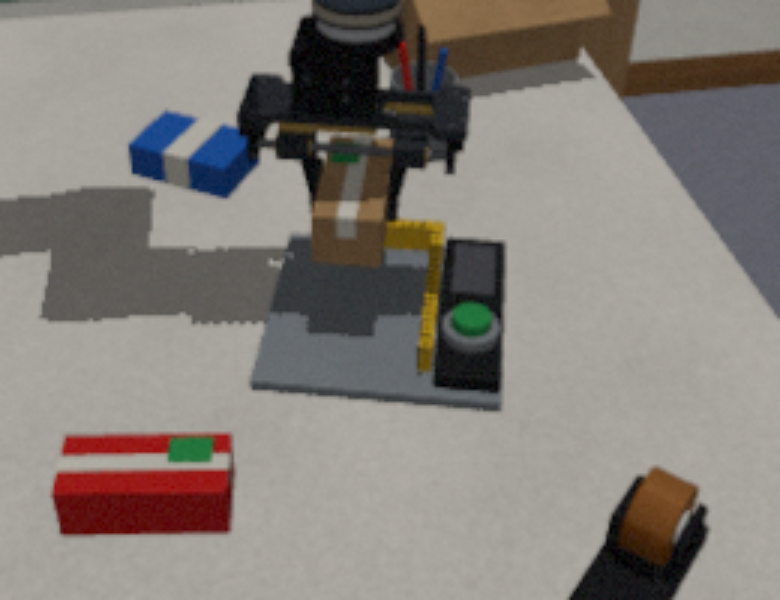

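The carton is gripped with the sticker up, above the plate at crop pixel (350,200). I'll lower it gently.

```bash
python3 -m jog '[[0,0.001,0,0.03,0,0,0],[0,0.001,0,0.06,0,0,0],[0,0.001,0,0.078,0,0,0],[0,0.001,0,0.082,0,0,0],[0,0.001,0,0.084,0,0,0],[0,0.001,0,0.085,0,0,0],[0,0.001,0,0.085,0,0,0]]'
```

```text
time_s: 8.07
position: [0.5536, 0.0676, 0.0372]
tcp_rot: [[0.29, 0.957, 0.001], [0.957, -0.29, -0.0], [0.0, 0.001, -1.0]]
force: [-0.7, -0.2, -1.8]
opening: 0.692
grasp_force: 30.0
```

```bash
python3 -m jog '[[0,0,0,0.001,0,0,0],[0,0,0,0.002,0,0,0],[0,0,0,0.003,0,0,0],[0,0,0,0.003,0,0,0]]'
```

```text
time_s: 8.57
position: [0.5532, 0.0676, 0.0343]
tcp_rot: [[0.29, 0.957, 0.0], [0.957, -0.29, 0.0], [0.0, 0.0, -1.0]]
force: [-0.8, -0.4, 5.6]
opening: 0.688
grasp_force: 30.0
```

```bash
python3 -m jog '[[0.9,0,0,0,0,0,0],[0.9,0,0,0,0,0,0],[0.9,0,0,0,0,0,0],[0.9,0,0,0,0,0,0],[0.9,0,0,-0.03,0,0,0],[0.9,0,0,-0.08,0,0,0],[0,0,-0.05,-0.08,0,0,0],[0,0,-0.07,-0.08,0,0,0],[0,0,-0.07,-0.08,0,0,0],[0,0,-0.07,-0.08,0,0,0],[0,0,-0.07,-0.08,0,0,0],[0,0,-0.07,-0.05,0,0,0],[0,0,-0.07,-0.02,0,0,0],[0,0,-0.07,0,0,0,0],[0,0,-0.07,0,0,0,0]]'
python3 - <<'E'
from h import *
for c in ["top","side"]:
    p,d=viewer.capture(c);W=cloud(c,d)
    for r in models.outline_of(c,"carton"):
        m=r["mask"];w=W[m&(d>0)];t=w[np.abs(w[:,2]-.062)<.006]
        if len(t)>100: print(c,round(r["p"],2),len(t),rect(t[:,:2]))
print(st(-33,18),st(5,30));s=bot.read_state();print(s["position"],s["opening"])
c,n=np.cos(np.radians(SY)),np.sin(np.radians(SY));v=(s["position"][:2]-SO)*1000;print("st",c*v[0]+n*v[1],-n*v[0]+c*v[1])
E
```

```text
time_s: 10.45
position: [0.486, 0.0876, 0.032]
tcp_rot: [[0.291, 0.957, -0.003], [0.957, -0.291, 0.0], [-0.001, -0.003, -1.0]]
force: [0.7, 0.6, -0.3]
opening: 0.021
grasp_force: 0.0
top 0.78 266 (array([554.1,  68.8]), array([129.9,  59. ]), 72.28)
side 0.7 534 (array([552.8,  66. ]), array([131. ,  60.2]), 73.05)
[0.55265779 0.06681582] [0.59250513 0.0672509 ]
[0.487132   0.08774419 0.03427343] 0.00838054160907555
st -101.77988660258723 18.976059355304294
```

```bash
python3 -m jog '[[0,0,0.015,0,0,0,0],[0,0,0.02,0,0,0,0],[0,0,0.024,0,0,0,0],[0,0,0.028,0,0,0,0],[0,0,0.032,0,0,0,0],[0,0,0.036,0,0,0,0],[0,0,0.04,0,0,0,0],[0,0,0.044,0,0,0,0],[0,0,0.048,0,0,0,0],[0,0,0.051,0,0,0,0],[0,0,0.054,0,0,0,0],[0,0,0.057,0,0,0,0],[0,0,0.059,0,0,0,0],[0,0,0.059,0,0,0,0]]'
```

```text
time_s: 12.4
position: [0.5404, 0.0712, 0.0335]
tcp_rot: [[0.29, 0.957, -0.005], [0.957, -0.29, 0.0], [-0.001, -0.004, -1.0]]
force: [-4.5, 1.6, 5.5]
opening: 0.006
grasp_force: 3.0
```

```bash
python3 -m jog '[[0,0,0.001,0,0,0,0],[0,0,0.002,0,0,0,0],[0,0,0.003,0,0,0,0],[0,0,0.003,0,0,0,0]]'
```

```text
time_s: 12.9
position: [0.5438, 0.0702, 0.0336]
tcp_rot: [[0.29, 0.957, -0.004], [0.957, -0.29, 0.0], [-0.001, -0.003, -1.0]]
force: [-4.9, 1.4, 6.3]
opening: 0.01
grasp_force: 3.0
```

```bash
python3 - <<'E'
from h import *
for c in ["top","side"]:
    p,d=viewer.capture(c);W=cloud(c,d);cv2.imwrite(f"pics/{c}3.png",cv2.resize(p[120:240,240:380] if c=="top" else p[150:250,260:400],None,fx=5,fy=5,interpolation=cv2.INTER_CUBIC))
    for r in models.outline_of(c,"carton"):
        m=r["mask"];w=W[m&(d>0)];t=w[np.abs(w[:,2]-.062)<.006]
        if len(t)>100: print(c,round(r["p"],2),len(t),rect(t[:,:2]))
E
```

```text
side 0.82 522 (array([584.4,  55.2]), array([131.9,  59.7]), 73.12)
```

View pics/side3.png

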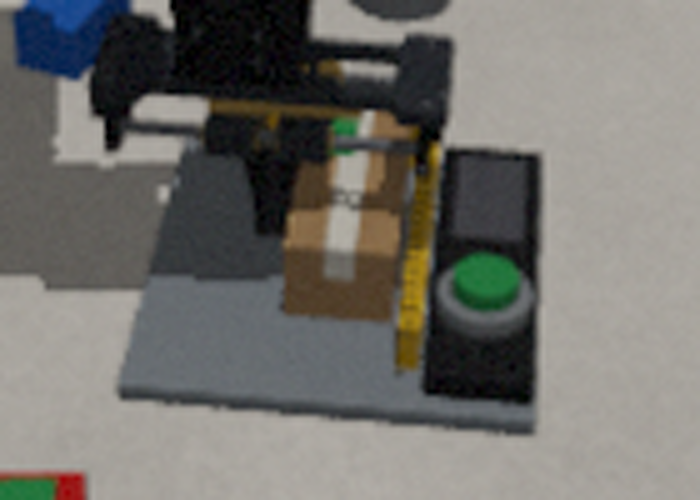

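The carton (crop pixel 345,250) still shows a thin grey gap of about 4 mm to the long stop. I'll keep pushing.

```bash
python3 -m jog '[[0,0,0.001,0,0,0,0],[0,0,0.002,0,0,0,0],[0,0,0.003,0,0,0,0],[0,0,0.004,0,0,0,0],[0,0,0.005,0,0,0,0],[0,0,0.005,0,0,0,0]]'
```

```text
time_s: 13.85
position: [0.548, 0.069, 0.0335]
tcp_rot: [[0.29, 0.957, -0.005], [0.957, -0.29, 0.001], [-0.001, -0.005, -1.0]]
force: [-5.3, 2.1, 6.3]
opening: 0.007
grasp_force: 3.5
```

```bash
python3 -m jog '[[0,0,0.001,0,0,0,0],[0,0,0.002,0,0,0,0],[0,0,0.002,0,0,0,0]]'
```

```text
time_s: 14.22
position: [0.5479, 0.0689, 0.0335]
tcp_rot: [[0.29, 0.957, -0.009], [0.957, -0.29, 0.001], [-0.001, -0.009, -1.0]]
force: [-8.4, 3.6, 10.0]
opening: 0.005
grasp_force: 5.4
```

```bash
python3 -m jog '[[0,0,0.001,0,0,0,0],[0,0,0.003,0,0,0,0],[0,0,0.003,0,0,0,0]]'; python3 - <<'E'
from h import *
s=bot.read_state();c,n=np.cos(np.radians(SY)),np.sin(np.radians(SY));v=(s["position"][:2]-SO)*1000;print("st",c*v[0]+n*v[1],-n*v[0]+c*v[1],s["force"])
a=st(-65,18);b=st(-65,-80);e=st(5,-80)
rel((*a,.034,SY),(*a,.115,SY),(*e,.115,SY),(*e,.034,SY))
E
```

```text
time_s: 14.6
position: [0.5483, 0.0691, 0.0336]
tcp_rot: [[0.29, 0.957, -0.014], [0.957, -0.29, 0.003], [-0.001, -0.014, -1.0]]
force: [-11.8, 6.8, 12.7]
opening: 0.004
grasp_force: 8.0
st -37.7949069717027 18.886945650495846 [-11.8305993    6.76418825  12.67955135]
t 14.6 [0.5483 0.0691 0.0336] open 0.004
[-0.0009 -0.0272 -0.0001] [-0.8  0.1  0. ]
[-0.001  -0.0283 -0.081 ] [-0.8  0.1  0. ]
[-0.099   0.0416 -0.0819] [-0.8  0.1  0. ]
[-0.0989  0.0427 -0.0009] [-0.8  0.1  0. ]
```

```bash
python3 -m jog '[[0,0,-0.015,0,0,0,0],[0,0,-0.035,0,0,0,0],[0,0,-0.035,-0.04,0,0,0],[0,0,-0.035,-0.082,0,0,0],[0,-0.05,0,-0.082,0,0,0],[0,-0.099,0.037,-0.082,0,0,0],[0,-0.099,0.037,-0.082,0,0,0],[0,-0.099,0.037,-0.04,0,0,0],[0,-0.099,0.037,-0.01,0,0,0],[0,-0.099,0.037,0,0,0,0],[0,-0.099,0.037,0,0,0,0]]'; python3 - <<'E'
from h import *
s=bot.read_state();c,n=np.cos(np.radians(SY)),np.sin(np.radians(SY));v=(s["position"][:2]-SO)*1000;print("st",c*v[0]+n*v[1],-n*v[0]+c*v[1],s["force"])
for c in ["top","side"]:
    p,d=viewer.capture(c);W=cloud(c,d)
    for r in models.outline_of(c,"carton"):
        m=r["mask"];w=W[m&(d>0)];t=w[np.abs(w[:,2]-.062)<.006]
        if len(t)>100: print(c,round(r["p"],2),len(t),rect(t[:,:2]))
E
```

```text
time_s: 15.98
position: [0.5615, -0.038, 0.0331]
tcp_rot: [[0.29, 0.957, -0.001], [0.957, -0.29, 0.0], [-0.0, -0.001, -1.0]]
force: [0.7, -0.9, 0.1]
opening: 0.004
grasp_force: 0.0
st 5.9174197872120615 -79.67881023345535 [ 0.70958813 -0.85596704  0.07219595]
top 0.84 574 (array([596.4,  78.1]), array([88.4, 59.5]), 72.59)
```

```bash
python3 -m jog '[[0,0.01,0,0,0,0,0],[0,0.016,0,0,0,0,0],[0,0.019,0,0,0,0,0],[0,0.022,0,0,0,0,0],[0,0.025,0,0,0,0,0],[0,0.028,0,0,0,0,0],[0,0.03,0,0,0,0,0],[0,0.032,0,0,0,0,0],[0,0.033,0,0,0,0,0],[0,0.033,0,0,0,0,0]]'
```

```text
time_s: 17.42
position: [0.5714, -0.0068, 0.0335]
tcp_rot: [[0.29, 0.957, 0.0], [0.957, -0.29, 0.0], [0.0, 0.0, -1.0]]
force: [0.0, -1.4, 1.8]
opening: 0.001
grasp_force: 0.8
```

```bash
python3 -m jog '[[0,0.001,0,0,0,0,0],[0,0.002,0,0,0,0,0],[0,0.003,0,0,0,0,0],[0,0.003,0,0,0,0,0]]'
```

```text
time_s: 17.92
position: [0.5709, -0.0065, 0.0336]
tcp_rot: [[0.289, 0.957, -0.003], [0.957, -0.289, -0.003], [-0.004, -0.002, -1.0]]
force: [-4.5, -11.4, 2.8]
opening: 0.005
grasp_force: 6.3
```

```bash
python3 -m jog '[[0,0.001,0,0,0,0,0],[0,0.002,0,0,0,0,0],[0,0.002,0,0,0,0,0]]'
```

```text
time_s: 18.3
position: [0.5707, -0.0064, 0.0336]
tcp_rot: [[0.288, 0.958, -0.005], [0.958, -0.288, -0.005], [-0.006, -0.003, -1.0]]
force: [-7.8, -17.9, 4.1]
opening: 0.004
grasp_force: 9.9
```

```bash
python3 -m jog '[[0,-0.01,0,0,0,0,0],[0,-0.025,0,0,0,0,0],[0,-0.025,0,-0.04,0,0,0],[0,-0.025,0,-0.082,0,0,0],[0,0.02,-0.035,-0.082,0,0,0],[0,0.073,-0.07,-0.082,0,0,0],[0,0.073,-0.07,-0.082,0,0,0],[0,0.073,-0.07,-0.04,0,0,0],[0,0.073,-0.07,-0.01,0,0,0],[0,0.073,-0.07,0,0,0,0],[0,0.073,-0.06,0,0,0,0],[0,0.073,-0.054,0,0,0,0],[0,0.073,-0.050,0,0,0,0],[0,0.073,-0.047,0,0,0,0],[0,0.073,-0.045,0,0,0,0],[0,0.073,-0.043,0,0,0,0],[0,0.073,-0.043,0,0,0,0]]'
```

```text
time_s: 20.42
position: [0.5512, 0.0807, 0.0337]
tcp_rot: [[0.29, 0.957, -0.003], [0.957, -0.29, 0.0], [-0.0, -0.003, -1.0]]
force: [-3.3, 1.7, 5.2]
opening: 0.009
grasp_force: 2.6
```

```bash
python3 -m jog '[[0,0,0.001,0,0,0,0],[0,0,0.002,0,0,0,0],[0,0,0.003,0,0,0,0],[0,0,0.003,0,0,0,0]]'
```

```text
time_s: 20.92
position: [0.5518, 0.0804, 0.0337]
tcp_rot: [[0.29, 0.957, -0.008], [0.957, -0.29, 0.001], [-0.001, -0.008, -1.0]]
force: [-7.7, 2.8, 7.6]
opening: 0.004
grasp_force: 4.9
```

```bash
python3 -m jog '[[0,0,0.002,0,0,0,0],[0,0,0.004,0,0,0,0],[0,0,0.004,0,0,0,0],[0,0,-0.01,0,0,0,0],[0,0,-0.035,0,0,0,0],[0,0,-0.035,-0.05,0,0,0],[0,0,-0.035,-0.11,0,0,0],[0,-0.04,0,-0.17,0,0,0],[0,-0.08,0.03,-0.2,0,0,0],[0,-0.08,0.03,-0.2,0,0,0],[0,-0.08,0.03,-0.2,0,0,0]]'
python3 - <<'E'
from h import *
i=viewer.camera_info("wrist");p,d=viewer.capture("wrist");cv2.imwrite("pics/w4.png",p);W=cloud("wrist",d,i)
for r in models.outline_of("wrist","carton"):
    m=r["mask"];w=W[m&(d>0)];t=w[np.abs(w[:,2]-.062)<.006]
    if len(t)>50: print(round(r["p"],2),m.sum(),len(t),rect(t[:,:2]))
y=yellow(p)&(d>0);t=W[y];t=t[np.abs(t[:,2]-.042)<.005];print("yellow",len(t),rect(t[:,:2]))
for c in ["wrist","side"]:
    if c=="side": viewer.capture(c)
    print(c,[(np.round(r["xyz"],4).tolist(),round(r["p"],2)) for r in models.tip_of(c,"start_top")])
b=st(79,-39);print(b,"pred home",st(5,30))
E
```

```text
time_s: 22.3
position: [0.5613, -0.0065, 0.2334]
tcp_rot: [[0.292, 0.956, 0.001], [0.956, -0.292, 0.0], [0.0, 0.001, -1.0]]
force: [-0.5, 0.2, -0.4]
opening: 0.007
grasp_force: 0.0
0.61 8002 7966 (array([592.9,  66.5]), array([130.5,  60.3]), 72.77)
yellow 2505 (array([577.3,  54.4]), array([185.9, 106.4]), 72.73)
wrist [([0.6424, -0.0233, 0.0532], 0.59)]
side [([0.6418, -0.0324, 0.0525], 0.41), ([0.6945, -0.2889, -0.0007], 0.2)]
[ 0.64325089 -0.0202812 ] pred home [0.59250513 0.0672509 ]
```

View pics/w4.png

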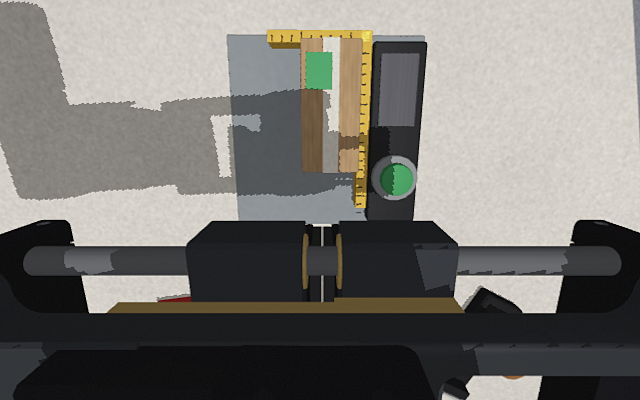

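The carton (330,105) sits in the corner of the yellow stops. Its fitted centre is within 0.4 mm of home and its angle within 0.05°. Next I'll locate the button, at (397,179).

```bash
python3 - <<'E'
from h import *
i=viewer.camera_info("wrist");p,d=viewer.capture("wrist");W=cloud("wrist",d,i)
h=cv2.cvtColor(p,cv2.COLOR_BGR2HSV);g=cv2.inRange(h,(45,80,40),(85,255,255))>0;g[:,:370]=0;g[:150]=0;g[210:]=0
t=W[g&(d>0)];print(len(t),np.median(t[:,2]));(c,r)=cv2.minEnclosingCircle(t[:,:2].astype(np.float32)*1000);print(c,r)
x,y=np.array(c)/1000;rel((x,y,.08,SY),(x,y,.054+.011,SY))
E
```

```text
849 0.05384387149220227
(642.3406982421875, -26.861223220825195) 19.044754028320312
t 22.6 [ 0.5602 -0.0048  0.2323] open 0.005
[0.0026 0.0855 0.1521] [-0.2  0.   0.1]
[0.0026 0.0855 0.1671] [-0.2  0.   0.1]
```

```bash
python3 -m jog '[[0,0.002,0.045,0.03,0,0,0],[0,0.002,0.085,0.08,0,0,0],[0,0.002,0.085,0.12,0,0,0],[0,0.002,0.085,0.15,0,0,0],[0,0.002,0.085,0.16,0,0,0],[0,0.002,0.085,0.166,0,0,0],[0,0.002,0.085,0.169,0,0,0],[0,0.002,0.085,0.172,0,0,0],[0,0.002,0.085,0.175,0,0,0],[0,0.002,0.085,0.177,0,0,0],[0,0.002,0.085,0.177,0,0,0]]'
```

```text
time_s: 23.98
position: [0.6438, -0.0287, 0.0574]
tcp_rot: [[0.29, 0.957, 0.002], [0.957, -0.29, -0.0], [0.0, 0.002, -1.0]]
force: [-0.5, 2.0, 5.0]
opening: 0.002
grasp_force: 2.8
```

```bash
python3 -m jog '[[0,0,0,0.001,0,0,0],[0,0,0,0.002,0,0,0],[0,0,0,0.003,0,0,0],[0,0,0,0.003,0,0,0]]'
```

```text
time_s: 24.48
position: [0.644, -0.0287, 0.0572]
tcp_rot: [[0.29, 0.957, 0.002], [0.957, -0.29, -0.0], [0.0, 0.003, -1.0]]
force: [-3.8, 2.7, 19.8]
opening: 0.006
grasp_force: 9.6
```

The button is bottomed out at 20 N with the tip at 46 mm. I'll release it and check.

```bash
python3 -m jog '[[0,0,0,-0.005,0,0,0],[0,0,0,-0.015,0,0,0],[0,0,0,-0.05,0,0,0],[0,0,0,-0.1,0,0,0],[0,0,-0.04,-0.15,0,0,0],[0,0,-0.085,-0.18,0,0,0],[0,0,-0.085,-0.18,0,0,0],[0,0,-0.085,-0.18,0,0,0]]'
python3 - <<'E'
from h import *
i=viewer.camera_info("wrist");p,d=viewer.capture("wrist");cv2.imwrite("pics/w5.png",p);W=cloud("wrist",d,i)
for r in models.outline_of("wrist","carton"):
    m=r["mask"];w=W[m&(d>0)];t=w[np.abs(w[:,2]-.062)<.006]
    if len(t)>50: print(round(r["p"],2),len(t),rect(t[:,:2]))
y=yellow(p)&(d>0);t=W[y];t=t[np.abs(t[:,2]-.042)<.005];print("yellow",rect(t[:,:2]))
h=cv2.cvtColor(p,cv2.COLOR_BGR2HSV);g=cv2.inRange(h,(45,80,40),(85,255,255))>0;g[:,:370]=0;g[:150]=0;g[210:]=0
print("button z",np.median(W[g&(d>0)][:,2]))
p,_=viewer.capture("side")
for t in ["blue_box","tape_dispenser","pen_cup"]: print(t,[np.round(r["xyz"],3).tolist() for r in models.tip_of("side",t)][:1])
E
```

```text
time_s: 25.48
position: [0.5621, -0.0043, 0.2334]
tcp_rot: [[0.29, 0.957, 0.001], [0.957, -0.29, -0.001], [-0.0, 0.001, -1.0]]
force: [-0.3, -0.2, 0.0]
opening: 0.006
grasp_force: 0.0
0.97 7826 (array([592.7,  66.4]), array([130.,  60.]), 72.71)
yellow (array([577.1,  54.4]), array([185.9, 106.7]), 72.7)
button z 0.05388912048135866
blue_box [[0.424, 0.328, 0.001]]
tape_dispenser [[0.697, -0.292, -0.0]]
pen_cup [[0.68, 0.333, -0.004]]
```

View pics/w5.png

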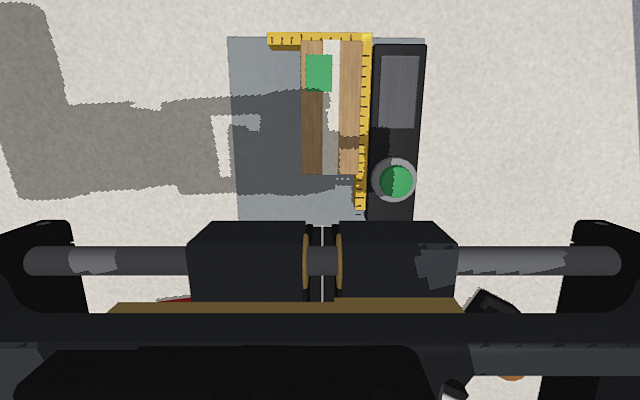

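The carton (330,107) is unmoved and flush in the corner, the button (397,181) is back up, and the bystanders are where they were.

```bash
python3 -c "
from rig import workorder;print(workorder.hand_in())"
```

```text
the job is handed in; nothing more can be done
None
```

The carton stands sticker up against both yellow stops (within about 0.5 mm of home by the wrist camera), the green button was pressed fully and released after letting go, and the job was handed in at about 26 s with the blue box, tape dispenser and pen cup left in place.

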